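# Slide the steel bench block through the clutter into its holder and lock it with the cam

## Task

The steel bench block has to be locked down for hammering. Push it flat along the worktop (never lift or tip it) round the pots, jar, box and wax lump without the block or the gripper touching any of them, and into the open side of the wooden holder until it lies against the end stop; then swing the red-knobbed cam lever round until the cam clamps the block tight against the fence and end stop, and let go.

Things in the scene. Friction and masses are not known exactly. Their poses are not given: they have to be found in the camera images.
- bench_block: hardened steel bench block, plain grey square plate 75 x 75 mm, 16 mm thick, 0.4 to 0.8 kg, lying loose and flat on the worktop. Origin: centre of its underside; x and y along its edges, z up. It is the same on all four sides. It slides at 2 to 6 N; pushed round a turn it may slip a few mm sideways on what pushes it.
- holder: bench-block holder: U-shaped pale wooden frame screwed to the worktop (fixed), open above and on its -y side. Same frame as pocket. Inner faces: fence at x = +37.5 mm (26 mm wide, 14 mm high, y -98 to +64 mm); end stop at y = +37.5 mm (26 mm wide, 14 mm high, x -88 to +38 mm); near arm with its inner edge at x = -46.5 mm (to x = -88 mm, 8 mm high, y -31 to +38 mm), under the cam.
- pocket (a point): on the worktop, where the centre of the block's underside lies when the block is fully home against fence and end stop. x points across the pocket to the fence, y along the fence to the end stop (the way the block is pushed in), z up. With the lever open the cam leaves an 80 mm wide way in beside the fence.
- cam_lever (a joint): angle of the cam lever about its upright pivot, rad: 0 open (lever along the holder's +y), growing counter-clockwise from above (1.57: lever along the holder's -x, away from the block), range 0 to 2.3. The cam meets a block at the fence at about 1.3 and is tight from about 1.4 on, where the lever takes some 5 to 15 N at the knob. It stays where it is left.
- cam_pivot (a point): axis of the cam on the holder, 57.5 mm from the pocket centre on the holder's -x side, 13 mm above the worktop; axes as the holder's. The cam is a steel disc of 22 mm radius, 7 mm off this axis, 8.5 to 17.5 mm above the worktop.
- lever_knob (a point): centre of the red ball knob (21 mm across) at the end of the cam lever, 95 mm from the pivot axis, 33 mm above the worktop; turns with the lever: its -y axis points back to the pivot. The lever is a steel bar 8 mm thick, its middle 30 to 33 mm above the worktop from 40 to 90 mm off the pivot.
- vice_top (a point): middle of the top of the blue-grey bench vice, which is bolted to the front edge of the worktop; about 160 x 115 mm in plan (x, y), 107 mm high, its far end at x = 0.41. Only to be kept clear of by the gripper.
- cream_pot: cream-yellow open round dish, 62 mm across, 36 mm high, loose. Origin: centre of its underside. Not to be touched.
- glass_jar: round glass jar with a white ribbed lid, 50 mm across, 40 mm high, loose. Origin: centre of its underside. Not to be touched.
- white_pot: round white screw pot, 48 mm across, 28 mm high, loose. Origin: centre of its underside. Not to be touched.
- white_box: small open white box with a green piece of wax, 38 x 38 mm, 28 mm high, loose. Origin: centre of its underside. Not to be touched.
- wax_model: grey lump of modelling wax, 45 (its x) x 56 (its y) mm, 30 mm high, loose. Origin: centre of its underside. Not to be touched.

How it is judged:
At the end, for the whole second after the job is handed in: The block lies flat on the worktop in the holder, within 3 mm of the fence and 4 mm of the end stop and square to them (0.04 rad), the cam lever has been swung past 1 rad and the cam presses on the block with more than 8 N; all at rest (x of bench_block in the frame of pocket between -0.003 and 0.003 m and y of bench_block in the frame of pocket between -0.004 and 0.003 m and (angle between the x axis of bench_block and the x axis of pocket, either way round below 0.04 rad or angle between the x axis of bench_block and the y axis of pocket, either way round below 0.04 rad) and height (world z) of bench_block below 0.004 m and angle between bench_block's own z axis and vertical below 0.05 rad and contact force between cam_lever and bench_block above 8 N and value of joint cam_lever above 1 rad and linear speed of bench_block below 0.01 m/s and velocity of joint cam_lever below 0.05 rad/s); the robot touches nothing.
It fails at once if The block is lifted more than 8 mm off the worktop or tipped more than 0.2 rad (height (world z) of bench_block above 0.008 m or angle between bench_block's own z axis and vertical above 0.2 rad).
It fails at once if The block, the gripper or the arm touches the pots, the jar, the white box or the wax lump (0.5 N), or one of them is shifted by more than 5 mm ((contact force between any of bench_block, the fingers, the arm and cream_pot above 0.5 N or distance of cream_pot from where it was at the start of the episode above 0.005 m) or (contact force between any of bench_block, the fingers, the arm and glass_jar above 0.5 N or distance of glass_jar from where it was at the start of the episode above 0.005 m) or (contact force between any of bench_block, the fingers, the arm and white_pot above 0.5 N or distance of white_pot from where it was at the start of the episode above 0.005 m) or (contact force between any of bench_block, the fingers, the arm and white_box above 0.5 N or distance of white_box from where it was at the start of the episode above 0.005 m) or (contact force between any of bench_block, the fingers, the arm and wax_model above 0.5 N or distance of wax_model from where it was at the start of the episode above 0.005 m)).
It also fails if it takes over 67 s, if anything falls off the work surface, if the arm or the gripper's body presses on something with over 40 N, if the wrist force passes 120 N, or if a joint passes its speed limit or range.

## Robot

A 7-joint arm with a two-finger parallel gripper is mounted at the origin on a cart in front of the work surface, level with it; the furniture and walls round the work are solid. World frame = base frame: x ahead of the robot, y to its left, z up, the work surface at z = 0. Lengths are in m, angles in rad, forces in N, time in s.
With the tool pointing down it reaches from about 0.425 to 0.925 m from the base axis. Payload 6.8 kg.
Tool frame: the origin (TCP) lies between the finger pads; the fingertips stand tip_reach ahead of it and the grasp point (between the pads) lies 5 mm behind it (tip_reach is the distance from the TCP to the fingertips, in m); z points along the fingers, y is the line along which they close (so a half turn about z gives the same grasp; the last joint's range is limited). The gripper opens to 85 mm and grips with 20 to 120 N. Pads are 22 mm wide; open, the fingers measure 114 mm over their backs; the gripper's body (76 mm by 85 mm) begins 54 mm behind the grasp point. The pads swing forward as they close: fully open they stand 13 mm farther back than shut.
Start: joints at [1.113, 0.477, 0.022, 1.555, -0.011, 1.109, -0.083], TCP at [0.231, -0.634, 0.245] pointing down, gripper open.
Joint ranges: [-2.96, 2.96], [-0.34, 2.1], [-1.41, 1.46], [0.24, 2.44], [-1.37, 4.51], [0.17, 1.92], [-2.96, 2.96]. Speed limits (rad/s): [2.39, 2.39, 3.14, 3.14, 3.14, 3.14, 3.14].

## Interface

Orientations are given as a rotation vector (axis times angle).
In Python, from rig import * gives the robot as it stands. The module is installed in compiled form; this text tells all that it offers.
- The arm moves only by the tool drive_tool, never from a script. Its argument "commands" is one flat list of numbers, 6 for each row, row after row: the shift along the tool's x, y, z in m, then the turn, a rotation vector about the tool's x, y, z in rad. A call has 1 to 12 rows; each row is the pose to reach, as a shift and turn from the pose commanded when the call began, along the tool's axes at that moment; what a row does not reach only later rows make up. A row lasts 1/10 s, in which the tool goes at most 50 mm and 8.59 degrees, less where a joint would pass 70% of its speed; a pose out of reach is approached as far as the arm can. A call with a gripper value outside its range is refused whole. "grip" is the opening, from 0 (shut) to 1 (fully open), set as the call begins (left out, the last holds). The fingers move at their own pace and stop on an object; "grip_force" is the grip in N (left out, the last holds). Time passes only in rows, so rows that repeat a pose let the fingers close. It gives the time, the measured TCP pose, the force, the opening and the grip force at its end, in the units of the state.
- read_state(): the state, without advancing time (a new reading comes with each control period).
- snapshot(name): name is "side" or "top" or "wrist"; returns a dict with "frame" (420x560x3 uint8, red, green, blue), "vfov" (degrees; the focal length in pixels is half the picture's height over the tangent of half this angle, whatever the lens; pixels are square), "cx", "cy" (the principal point, pixels), "rvec" (rotation vector, rad) and "tvec" (3), from world to camera coordinates, as OpenCV has them. Camera axes: x right, y down, z forward; pixel columns grow to the right and rows downward; lengths in m; the calibration is good to about 2 mm. A picture is of the moment at which its call begins. There is no depth.
- finish_job(): hands the job in; it is judged then, once.
The state is a dict: "t": time; "qpos": joint angles; "qd": joint speeds; "tau": joint torques, N m; "tcp_pos": TCP position; "orientation": TCP orientation; "wrist_force": force on the tool from outside, world axes, zero at the start; "torque": the same for the moment, N m; "opening": finger opening in m; "gripper_force": force on a finger pad.
Only numpy, scipy, OpenCV 4.12 (cv2) and the standard library are available. Lean on these libraries where they do the work, as an engineer would, in place of code of your own. Each camera call takes 0.05 s, during which the arm holds its last target. There are 200 camera calls.

## Working session

There is one attempt and no reset: what is moved stays moved. The work goes in short steps, Python scripts to look and compute and a tool call to move; the robot and the scene stay as the last step left them, time stands still between calls to the robot, and variables do not carry over. Pictures are saved under pics/ and viewed, at most 10 in all, crops included, and the job is handed in when it is done.

Besides the shell and the picture viewer there is one more tool, called after "Call:" by a JSON object that holds its "op" and its "data", one argument or row to a line. drive_tool: Moves the arm, as the interface text tells. Its arguments: {"type":"object","properties":{"commands":{"type":"array"},"grip":{"type":"number"},"grip_force":{"type":"number"}},"required":["commands"]}

```bash
mkdir -p pics
cat > h.py <<'E'
from rig import *
import numpy as np, cv2, json
def snap(n,f=None):
    s=snapshot(n)
    if f: cv2.imwrite(f'pics/{f}.png',s['frame'][:,:,::-1])
    return s
def cam(s):
    R=cv2.Rodrigues(np.array(s['rvec'],float))[0];t=np.array(s['tvec'],float)
    h=s['frame'].shape[0];f=h/2/np.tan(np.radians(s['vfov'])/2)
    return R,t,f
def ray(s,u,v):
    R,t,f=cam(s);d=R.T@np.array([(u-s['cx'])/f,(v-s['cy'])/f,1]);return -R.T@t,d
def onz(s,u,v,z):
    o,d=ray(s,u,v);return o+d*(z-o[2])/d[2]
def proj(s,p):
    R,t,f=cam(s);c=R@np.array(p,float)+t;return c[0]/c[2]*f+s['cx'],c[1]/c[2]*f+s['cy']
E
python3 - <<'E'
from h import *
np.set_printoptions(precision=4,suppress=True)
st=read_state();print(st)
a=snap('top');b=snap('side')
for s in(a,b):print({k:v for k,v in s.items() if k!='frame'},cam(s)[2],-cam(s)[0].T@cam(s)[1])
cv2.imwrite('pics/top.png',cv2.resize(a['frame'][:,:,::-1],(800,600),interpolation=cv2.INTER_CUBIC))
cv2.imwrite('pics/side.png',cv2.resize(b['frame'][:,:,::-1],(800,600),interpolation=cv2.INTER_CUBIC))
np.savez('top0.npz',**a);np.savez('side0.npz',**b)
E
```

```text
{'t': 0.0, 'qpos': array([ 1.1129,  0.4778,  0.0223,  1.5565, -0.0115,  1.1093, -0.0831]), 'qd': array([ 0.0003,  0.    ,  0.0008,  0.0002,  0.0005,  0.0016, -0.0014]), 'tau': array([  0.0012, -59.6447,   1.6082, -28.1194,   0.0124,   0.0094,
        -0.    ]), 'tcp_pos': array([ 0.2311, -0.6336,  0.2443]), 'orientation': array([-3.0919, -0.5464,  0.0007]), 'wrist_force': array([-0.2147,  1.5558,  0.3207]), 'torque': array([ 0.0234,  0.0149, -0.0275]), 'gripper_force': 0.0, 'opening': 0.08501674413858272}
{'vfov': 44.66294409067841, 'cx': 279.68773342962436, 'cy': 210.53834935414727, 'rvec': array([ 2.171 , -2.155 ,  0.1164]), 'tvec': array([0.0484, 0.5616, 1.4131])} 511.23285798216745 [0.4017 0.0474 1.4666]
{'vfov': 49.61225199210938, 'cx': 284.45663521372506, 'cy': 212.3720597409289, 'rvec': array([ 2.0428,  0.0107, -0.0065]), 'tvec': array([-0.5258,  0.0927,  1.2497])} 454.35405286527947 [ 0.537  -1.0653  0.6508]
```

View pics/top.png

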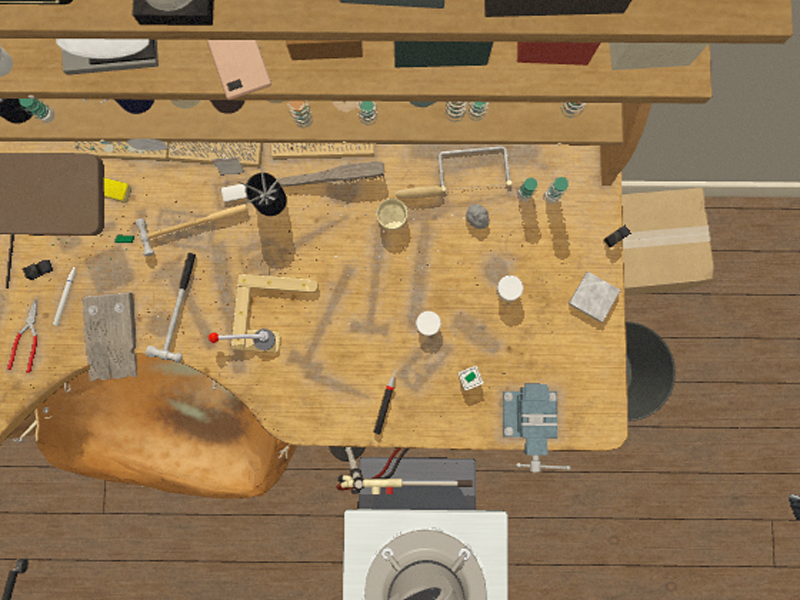

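View pics/side.png

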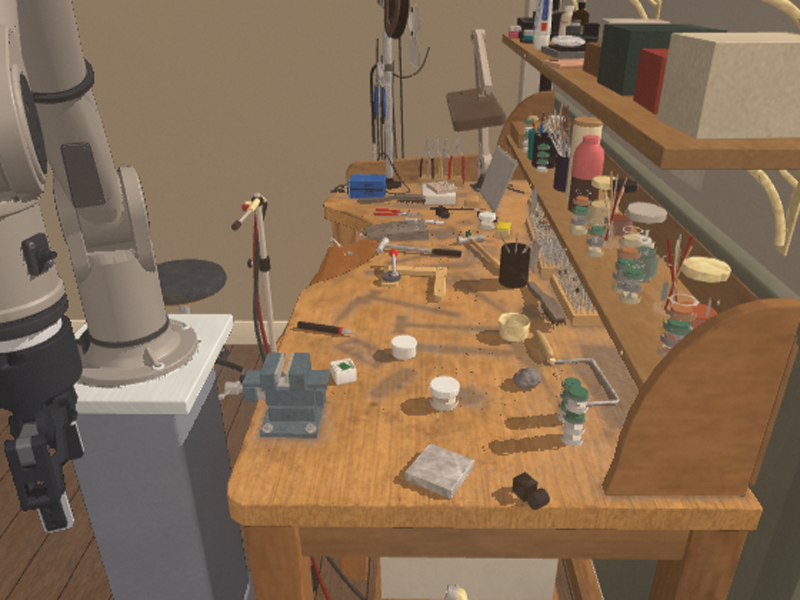

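Top view (800×600 scale): block at (595,297), jar (510,288), white pot (428,323), wax (478,215), cream pot (392,213), white box (471,378), vice (530,410). The holder is at (275,310), with its fence on the far side and its opening to the right. The red knob is at (213,338). Next I'll measure them.

Run:
```python
from h import *
np.set_printoptions(precision=4,suppress=True)
a={k:v for k,v in np.load('top0.npz').items()};b={k:v for k,v in np.load('side0.npz').items()}
k=560/800
def blob(s,c,r,fn):
    f=s['frame'];hsv=cv2.cvtColor(f,cv2.COLOR_RGB2HSV);m=fn(hsv).astype(np.uint8)*255
    w=np.zeros_like(m);cv2.circle(w,(int(c[0]*k),int(c[1]*k)),int(r*k),255,-1);m&=w
    m=cv2.morphologyEx(m,cv2.MORPH_OPEN,np.ones((2,2),np.uint8))
    cs=cv2.findContours(m,cv2.RETR_EXTERNAL,cv2.CHAIN_APPROX_NONE)[0];return max(cs,key=cv2.contourArea)
white=lambda h:(h[...,1]<50)&(h[...,2]>170)
grey=lambda h:(h[...,1]<60)&(h[...,2]>70)
cream=lambda h:(h[...,1]<110)&(h[...,2]>100)&(h[...,0]>18)
red=lambda h:((h[...,0]<6)|(h[...,0]>174))&(h[...,1]>170)&(h[...,2]>90)
P=lambda s,q,z:np.array([onz(s,u+.0,v+.0,z)[:2] for u,v in q])
for n,s,c,r,fn,z in[('block',a,(595,297),38,grey,.016),('jar',a,(510,288),20,white,.04),('wpot',a,(428,323),20,white,.028),
  ('box',a,(471,378),20,white,.028),('wax',a,(478,215),20,grey,.015),('cream',a,(392,213),22,cream,.036),('knob',a,(213,338),14,red,.033),
  ('blockS',b,(440,468),50,grey,.016),('jarS',b,(445,384),18,white,.04),('wpotS',b,(404,340),15,white,.028),('knobS',b,(393,253),9,red,.033),('boxS',b,(343,365),14,white,.028)]:
    q=blob(s,c,r,fn)[:,0].astype(float);w=P(s,q,z);R=cv2.minAreaRect(w.astype(np.float32));C=cv2.minEnclosingCircle(w.astype(np.float32))
    print(n,len(q),'rect',np.array(R[0]),np.array(R[1])*1e3,'ang',round(R[2],1),'circ',np.array(C[0]),round(C[1]*1e3,1))
for n in('top',):
    q=blob(a,(213,338),14,red)[:,0].mean(0);q2=blob(b,(393,253),9,red)[:,0].mean(0)
    o1,d1=ray(a,*q);o2,d2=ray(b,*q2);A=np.stack([d1,-d2],1);l=np.linalg.lstsq(A,o2-o1,rcond=None)[0];print('knob',o1+l[0]*d1,o2+l[1]*d2)
for p in[(262,338),(263,331)]:print('pivot-ish',onz(a,p[0]*k,p[1]*k,.025))
# holder wood: pale mask
hsv=cv2.cvtColor(a['frame'],cv2.COLOR_RGB2HSV);print(hsv[int(283*k),int(275*k)],hsv[int(305*k),int(241*k)],hsv[int(310*k),int(290*k)],hsv[int(300*k),int(340*k)])
cr=lambda s,x0,y0,x1,y1:cv2.resize(s['frame'][y0:y1,x0:x1,::-1],None,fx=5,fy=5,interpolation=cv2.INTER_CUBIC)
cv2.imwrite('pics/hold.png',cr(a,130,180,240,260))
import rig;print(tip_reach if 'tip_reach' in dir() else [x for x in dir(rig) if x[0]!='_'])
```

```text
block 88 rect [ 0.5719 -0.3385] [75.7997 76.3551] ang 60.2 circ [ 0.5716 -0.3379] 50.2
jar 47 rect [ 0.586  -0.1661] [45.3485 47.9232] ang 0.4 circ [ 0.5852 -0.1665] 24.6
wpot 47 rect [ 0.5153 -0.0051] [45.2772 45.1677] ang 0.3 circ [ 0.5162 -0.006 ] 24.2
box 40 rect [ 0.4037 -0.0894] [22.2348 39.1445] ang 0.4 circ [ 0.4069 -0.0891] 20.1
wax 46 rect [ 0.7346 -0.1061] [40.4937 47.2008] ang 89.8 circ [ 0.7357 -0.1085] 26.4
cream 62 rect [0.7329 0.0672] [61.0757 62.7703] ang 0.4 circ [0.7329 0.0672] 32.7
knob 19 rect [0.4836 0.416 ] [17.0188 16.8444] ang 2.1 circ [0.4836 0.416 ] 10.4
blockS 111 rect [ 0.5781 -0.3469] [85.2069 78.8645] ang 60.0 circ [ 0.5778 -0.3474] 56.6
jarS 50 rect [ 0.5918 -0.176 ] [45.4378 57.6366] ang 0.6 circ [ 0.5927 -0.176 ] 30.9
wpotS 41 rect [ 0.522  -0.0139] [52.7161 43.0954] ang 89.9 circ [ 0.5242 -0.0131] 27.6
knobS 12 rect [0.4915 0.4235] [14.1842 27.7441] ang 1.3 circ [0.4917 0.423 ] 15.1
boxS 43 rect [ 0.412 -0.106] [35.0682 53.3161] ang 52.4 circ [ 0.4138 -0.1036] 28.0
knob [0.484  0.4156 0.0345] [0.4917 0.4161 0.0351]
pivot-ish [0.4859 0.3238 0.025 ]
pivot-ish [0.4997 0.3222 0.025 ]
[ 20 101 220] [ 20 106 222] [ 18 134 203] [ 17 103 176]
0.014
```

View pics/hold.png

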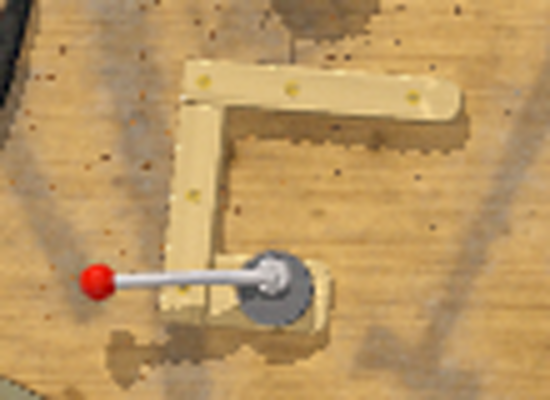

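Crop: the fence's inner edge runs (230,105)→(440,120), so the holder is yawed about -4.4°. The pivot is at (272,275) and the knob at (97,282). I'll drag the block with the fingers fore and aft, through the jar–wax gap, and push it home from behind. First, over the block.

Call:
{"op": "drive_tool", "data": {
  "commands": [0.421,-0.161,0.09,0,0,-0.7,0.421,-0.161,0.09,0,0,-0.7,0.421,-0.161,0.09,0,0,-0.7,0.421,-0.161,0.09,0,0,-0.7,0.421,-0.161,0.09,0,0,-0.7,0.421,-0.161,0.09,0,0,-0.7,0.421,-0.161,0.09,0,0,-0.7,0.421,-0.161,0.09,0,0,-0.7,0.421,-0.161,0.09,0,0,-0.7,0.421,-0.161,0.09,0,0,-0.7,0.421,-0.161,0.09,0,0,-0.7,0.421,-0.161,0.09,0,0,-0.7],
  "grip": 1
}}

```text
t: 1.3
tcp_pos: [0.5704, -0.34, 0.155]
orientation: [-2.72, -1.573, 0.003]
wrist_force: [-0.9, -0.7, -0.5]
opening: 0.0855
gripper_force: 0.0
```

```bash
cat >> h.py <<'E'
from scipy.spatial.transform import Rotation as Ro
np.set_printoptions(precision=4,suppress=True)
def pose():
    st=read_state();R=Ro.from_rotvec(st['orientation']).as_matrix();return st,np.array(st['tcp_pos']),R
def to(x,y,z,yaw):
    "shift and turn to reach tcp xyz, tool-y direction yaw deg, tool down"
    st,p,R=pose();a=np.radians(yaw);Y=np.array([np.cos(a),np.sin(a),0]);Z=np.array([0,0,-1.]);T=np.stack([np.cross(Y,Z),Y,Z],1)
    rv=Ro.from_matrix(R.T@T).as_rotvec();return np.r_[R.T@(np.array([x,y,z])-p),rv]
def info():
    st,p,R=pose();print('t',round(st['t'],2),'p',p,'yaw',round(np.degrees(np.arctan2(R[1,1],R[0,1])),2),'tilt',round(R[2,2],4),'F',st['wrist_force'],'op',round(st['opening'],4),'gf',st['gripper_force'])
def blob(s,fn,c=None,r=None):
    hsv=cv2.cvtColor(s['frame'],cv2.COLOR_RGB2HSV);m=fn(hsv).astype(np.uint8)*255
    if c is not None:
        w=np.zeros_like(m);cv2.circle(w,(int(c[0]),int(c[1])),int(r),255,-1);m&=w
    m=cv2.morphologyEx(m,cv2.MORPH_OPEN,np.ones((3,3),np.uint8))
    return max(cv2.findContours(m,cv2.RETR_EXTERNAL,cv2.CHAIN_APPROX_NONE)[0],key=cv2.contourArea)
grey=lambda h:(h[...,1]<60)&(h[...,2]>70)
E
python3 - <<'E'
from h import *
info();s=snap('wrist','w1');b=snap('side','s1');np.savez('w1.npz',**s)
R,t,f=cam(s);print('cam at',-R.T@t,f)
print('block centre px',proj(s,(.572,-.3385,.016)),'tcp px',proj(s,pose()[1]))
E
```

```text
t 1.3 p [ 0.5704 -0.34    0.155 ] yaw -29.93 tilt -1.0 F [-0.8642 -0.685  -0.4719] op 0.0855 gf 0.0
cam at [ 0.6043 -0.2822  0.2828] 365.72740014300865
block centre px (np.float64(272.81809373556933), np.float64(192.94751671185332)) tcp px (np.float64(271.628926842419), np.float64(286.85826969612657))
```

View pics/w1.png

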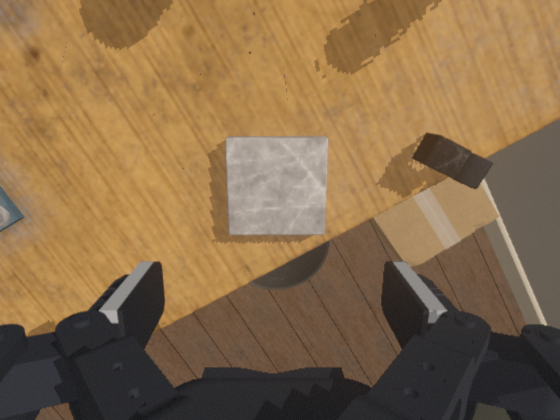

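The wrist view shows the block square to the gripper, with corners at about (227,137), (327,137), (326,234) and (229,235).

Run:
```python
from h import *
s=dict(np.load('w1.npz'))
q=blob(s,grey,(278,186),80)[:,0].astype(float)
w=np.array([onz(s,u,v,.016)[:2] for u,v in q]);R=cv2.minAreaRect(w.astype(np.float32));print(R)
b=snap('side')
q2=blob(b,grey,(308,328),36)[:,0].astype(float)
# height check: top-face centre triangulated
m=cv2.moments(q.astype(np.float32).reshape(-1,1,2));o1,d1=ray(s,m['m10']/m['m00'],m['m01']/m['m00'])
t=dict(np.load('top0.npz'));q3=blob(t,grey,(416,208),27);m=cv2.moments(q3);o2,d2=ray(t,m['m10']/m['m00'],m['m01']/m['m00'])
l=np.linalg.lstsq(np.stack([d1,-d2],1),o2-o1,rcond=None)[0];print(o1+l[0]*d1,o2+l[1]*d2)
c=R[0];print('over block', to(c[0],c[1],.155,-29.9))
```

```text
((0.5765403509140015, -0.3357347846031189), (0.07485202699899673, 0.07398076355457306), 60.19115447998047)
[ 0.5763 -0.3365  0.0056] [ 0.5758 -0.3381  0.006 ]
over block [ 0.0078  0.0029  0.0006  0.0003  0.0013 -0.0027]
```

Run:
```python
from h import *
s=dict(np.load('w1.npz'));R,t,f=cam(s)
_,p,T=pose()
for u,v in[(163,263),(384,263),(150,263),(395,263)]:
    o,d=ray(s,u,v)
    # intersect with plane tool y = +-0.0427
    n=T[:,1];k=np.sign((o+d*.14-p)@n)*.0427
    l=(k-(o-p)@n)/(d@n);print(T.T@(o+l*d-p))
```

```text
[ 0.0076 -0.0427  0.0048]
[0.0095 0.0427 0.0011]
[ 0.014  -0.0427 -0.0092]
[ 0.0147  0.0427 -0.0104]
```

Call:
{"op": "drive_tool", "data": {
  "commands": [0.007,0.0025,0.03,0,0,0,0.007,0.0025,0.07,0,0,0,0.007,0.0025,0.1,0,0,0,0.007,0.0025,0.125,0,0,0,0.007,0.0025,0.135,0,0,0,0.007,0.0025,0.142,0,0,0,0.007,0.0025,0.147,0,0,0,0.007,0.0025,0.147,0,0,0]
}}

```text
t: 2.25
tcp_pos: [0.5776, -0.3342, 0.0089]
orientation: [2.718, 1.573, 0.001]
wrist_force: [0.6, 0.6, -0.1]
opening: 0.0852
gripper_force: 0.0
```

Call:
{"op": "drive_tool", "data": {
  "commands": [0,0,0,0,0,0,0,0,0,0,0,0,0,0,0,0,0,0,0,0,0,0,0,0,0,0,0,0,0,0],
  "grip": 0.8,
  "grip_force": 25
}}

```text
t: 2.75
tcp_pos: [0.5778, -0.3341, 0.0096]
orientation: [2.718, 1.574, 0.001]
wrist_force: [-3.1, 1.0, 6.0]
opening: 0.0743
gripper_force: 32.3
```

Run:
```python
from h import *
info();s=snap('wrist','w2')
print(to(.655,-.28,.008,-68),to(.655,-.28,.008,-68)[:3])
```

```text
t 2.75 p [ 0.5778 -0.3341  0.0096] yaw -29.86 tilt -1.0 F [-3.0834  0.958   6.005 ] op 0.0743 gf 32.298699617385864
[ 0.0854  0.04    0.0016  0.0013 -0.0003  0.6657] [0.0854 0.04   0.0016]
```

View pics/w2.png

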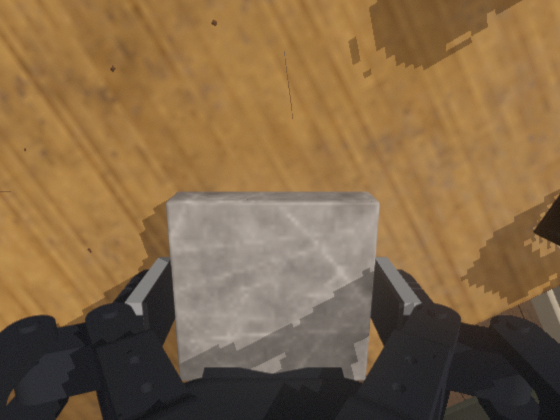

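Block gripped. Drag it to the far right and turn it to face the jar–wax gap.

Call:
{"op": "drive_tool", "data": {
  "commands": [0.012,0.0065,-0.001,0,0,0.06,0.024,0.013,-0.001,0,0,0.13,0.036,0.019,-0.001,0,0,0.2,0.049,0.026,-0.001,0,0,0.265,0.061,0.032,-0.001,0,0,0.33,0.073,0.039,-0.001,0,0,0.4,0.086,0.045,-0.001,0,0,0.465,0.098,0.052,-0.001,0,0,0.53,0.11,0.058,-0.001,0,0,0.6,0.1225,0.0645,-0.001,0,0,0.665,0.1225,0.0645,-0.001,0,0,0.665,0.1225,0.0645,-0.001,0,0,0.665]
}}

```text
t: 4.0
tcp_pos: [0.6954, -0.2584, 0.0096]
orientation: [-3.082, -0.606, -0.004]
wrist_force: [1.8, 2.1, -1.3]
opening: 0.074
gripper_force: 32.3
```

Run:
```python
from h import *
info();s=snap('wrist');a=snap('top');np.savez('t2.npz',**a)
f=np.hstack([cv2.resize(s['frame'],(400,300)),cv2.resize(a['frame'][100:310,250:530],(400,300))]);cv2.imwrite('pics/m3.png',f[:,:,::-1])
print(to(.664,-.137,.0096,-68))
print(to(.61,0,.0096,-68))
R,t,_=cam(s);print('cam',-R.T@t)
np.savez('w3.npz',**s)
```

```text
t 4.0 p [ 0.6954 -0.2584  0.0096] yaw -67.76 tilt -1.0 F [ 1.8133  2.1494 -1.336 ] op 0.074 gf 32.26817607879639
[ 0.0174 -0.1246  0.0001 -0.     -0.0018  0.0028]
[ 0.0191 -0.2719  0.0001 -0.     -0.0018  0.0028]
cam [ 0.7575 -0.2337  0.1377]
```

View pics/m3.png

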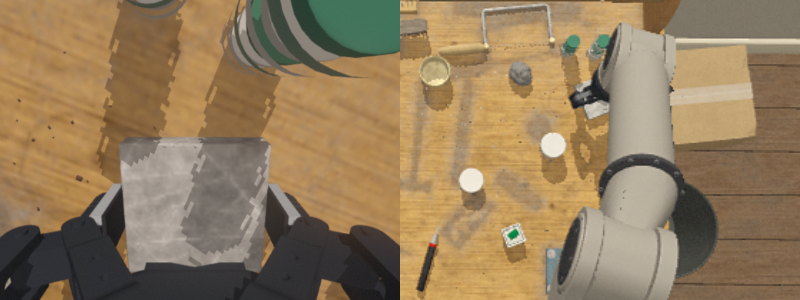

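Call:
{"op": "drive_tool", "data": {
  "commands": [0.004,-0.015,0,0,0,0.003,0.01,-0.035,0,0,0,0.003,0.015,-0.058,0,0,0,0.003,0.0165,-0.08,0,0,0,0.003,0.017,-0.105,0,0,0,0.003,0.0175,-0.13,0,0,0,0.003,0.018,-0.155,0,0,0,0.003,0.018,-0.18,0,0,0,0.003,0.019,-0.205,0,0,0,0.003,0.019,-0.23,0,0,0,0.003,0.019,-0.255,0,0,0,0.003,0.019,-0.27,0,0,0,0.003]
}}

```text
t: 5.3
tcp_pos: [0.6095, -0.0019, 0.0096]
orientation: [3.084, 0.597, -0.001]
wrist_force: [0.3, -1.8, -0.2]
opening: 0.0741
gripper_force: 32.3
```

Run:
```python
from h import *
info();a=snap('top');t0=dict(np.load('top0.npz'))
# moved objects?
white=lambda h:(h[...,1]<50)&(h[...,2]>170)
for n,c,fn in[('jar',(357,201),white),('wpot',(300,226),white),('wax',(335,150),grey)]:
    print(n,[np.array(cv2.minEnclosingCircle(blob(s,fn,c,14))[0]) for s in(t0,a)])
print(to(.524,.16,.0096,-94.4))
```

```text
t 5.3 p [ 0.6095 -0.0019  0.0096] yaw -68.09 tilt -1.0 F [ 0.2727 -1.7897 -0.2138] op 0.0741 gf 32.32590436935425
jar [array([356.6818, 201.2273]), array([356.6818, 201.2273])]
wpot [array([299.3462, 225.6538]), array([306.6698, 220.7641])]
wax [array([335. , 150.5]), array([335. , 150.5])]
[-0.0188 -0.1795  0.0002 -0.0009  0.0012  0.4614]
```

Call:
{"op": "drive_tool", "data": {
  "commands": [0.0035,-0.021,0,0,0,0.05,0.007,-0.0425,0,0,0,0.1,0.0075,-0.064,0,0,0,0.15,0.008,-0.085,0,0,0,0.2,0.003,-0.106,0,0,0,0.27,-0.0025,-0.127,0,0,0,0.34,-0.012,-0.145,0,0,0,0.4,-0.021,-0.1616,0,0,0,0.461,-0.021,-0.1616,0,0,0,0.461]
}}

```text
t: 6.25
tcp_pos: [0.5302, 0.1412, 0.01]
orientation: [-3.138, 0.125, -0.0]
wrist_force: [-3.3, 3.8, 6.8]
opening: 0.074
gripper_force: 33.4
```

Run:
```python
from h import *
info();s=snap('wrist');a=snap('top');np.savez('w4.npz',**s);np.savez('t4.npz',**a)
f=np.hstack([cv2.resize(s['frame'],(480,360)),cv2.resize(a['frame'][150:290,120:306-62],(320,360))]);cv2.imwrite('pics/m4.png',f[:,:,::-1])
R,t,_=cam(s);print('cam',-R.T@t,R[2])
t0=dict(np.load('top0.npz'))
print([np.array(cv2.minEnclosingCircle(blob(q,lambda h:(h[...,1]<50)&(h[...,2]>170),(300,226),14))[0]) for q in(t0,a)])
# holder lines from top0: inner fence edge & end-stop edge at z=.014
c=lambda u,v:onz(t0,130+u/5,180+v/5,.014)[:2]
print('fence',c(240,106),c(440,121),'stop',c(222,120),c(210,250),'corner',c(223,105))
```

```text
t 6.25 p [0.5302 0.1412 0.01  ] yaw -94.55 tilt -1.0 F [-3.3137  3.8295  6.8464] op 0.074 gf 33.3594274520874
cam [0.5973 0.1351 0.1379] [-0.2646  0.0216 -0.9641]
[array([299.3462, 225.6538]), array([299.3462, 225.6538])]
fence [0.5879 0.3442] [0.5801 0.2294] stop [0.5797 0.3543] [0.5051 0.3589] corner [0.5884 0.354 ]
```

View pics/m4.png

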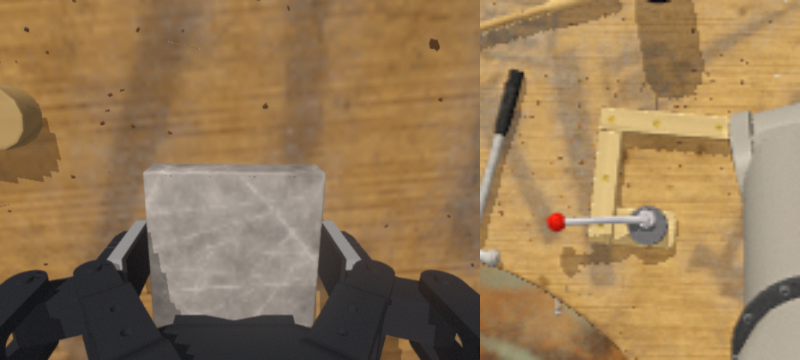

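The wrist view shows the fence's round end at (0–45, 85–150) on the far side and the block square in the grip. Advance a little and measure the fence from close by.

Call:
{"op": "drive_tool", "data": {
  "commands": [0,-0.015,-0.0007,0,0,0,0,-0.03,-0.0007,0,0,0,0,-0.045,-0.0007,0,0,0,0,-0.045,-0.0007,0,0,0]
}}

```text
t: 6.75
tcp_pos: [0.5347, 0.1881, 0.0101]
orientation: [-3.137, 0.119, -0.001]
wrist_force: [-0.4, 4.2, 1.4]
opening: 0.074
gripper_force: 32.8
```

Run:
```python
from h import *
info();s=snap('wrist','w5');np.savez('w5.npz',**s)
q=blob(s,grey,(273,270),110)[:,0].astype(float)
w=np.array([onz(s,u,v,.016)[:2] for u,v in q if v<240]);print(cv2.minAreaRect(w.astype(np.float32)))
```

```text
t 6.75 p [0.5347 0.1881 0.0101] yaw -94.36 tilt -1.0 F [-0.3676  4.1982  1.4231] op 0.074 gf 32.80223071575165
((0.5644881725311279, 0.18504969775676727), (0.07315843552350998, 0.017504684627056122), 85.6885986328125)
```

View pics/w5.png

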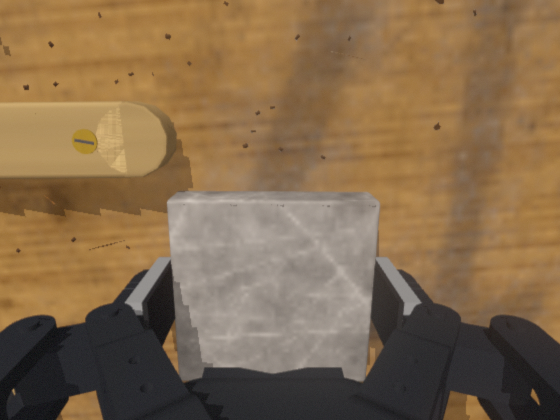

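Run:
```python
from h import *
s=dict(np.load('w5.npz'));f=s['frame'].astype(int)
for u in(20,60,120,100):print(u,f[165:190:2,u].sum(1)//3)
A=onz(s,5,175.5,.014);B=onz(s,125,178,.014);C=onz(s,176,142,.014)
L=onz(s,180,204,.016);M=onz(s,370,204,.016);L0=onz(s,172,194,0);M0=onz(s,376,194,0)
print('fence',A,B,'end',C,'blk top',L,M,'bottom',L0,M0)
d=(A-B)[:2];a=np.degrees(np.arctan2(d[1],d[0]));print('fence dir',a)
n=np.array([-d[1],d[0]])/np.hypot(*d)
for P in(L,M,L0,M0,pose()[1]):print('dist to fence',(P[:2]-B[:2])@n)
```

```text
20 [136 136 136 136 137 123  96  82  80  77  76  77  75]
60 [137 136 135 136 137 119  92  83  82  75  69  67  68]
120 [160 165 161 153 137 113  88  91  93  91  91  91  88]
100 [138 138 135 136 136 114  88  87  85  87  82  83  82]
fence [0.5852 0.2761 0.014 ] [0.5812 0.235  0.014 ] end [0.592  0.2156 0.014 ] blk top [0.571  0.2168 0.016 ] [0.5661 0.1513 0.016 ] bottom [0.5712 0.2239 0.    ] [0.5653 0.1449 0.    ]
fence dir 84.45324582101844
dist to fence 0.008347434437137556
dist to fence 0.006944522287451649
dist to fence 0.008832895647426725
dist to fence 0.007146291502506947
dist to fence 0.04177254116295803
```

Call:
{"op": "drive_tool", "data": {
  "commands": [0.003,-0.008,0,0,0,0,0.006,-0.02,0,0,0,0,0.0065,-0.032,0,0,0,0,0.0065,-0.044,0,0,0,0,0.0065,-0.056,0,0,0,0,0.0065,-0.068,0,0,0,0,0.0065,-0.08,0,0,0,0,0.0065,-0.092,0,0,0,0,0.0065,-0.092,0,0,0,0]
}}

```text
t: 7.7
tcp_pos: [0.5476, 0.276, 0.0098]
orientation: [3.138, -0.123, -0.002]
wrist_force: [-2.1, -1.0, 4.0]
opening: 0.0742
gripper_force: 33.1
```

Run:
```python
from h import *
info();s=snap('wrist','w6');np.savez('w6.npz',**s)
```

```text
t 7.7 p [0.5476 0.276  0.0098] yaw -94.51 tilt -1.0 F [-2.0799 -0.9824  3.9853] op 0.0742 gf 33.09758484363556
```

View pics/w6.png

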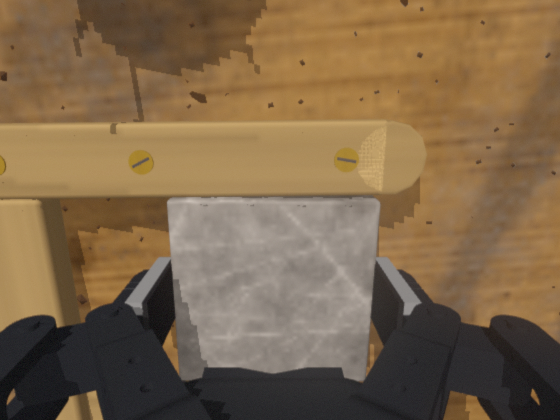

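The block lies along the fence with a gap of 1–2 mm and about 37 mm to go to the end stop. Release, lift, and go behind it with the fingers shut.

Call:
{"op": "drive_tool", "data": {
  "commands": [0,0,0,0,0,0,0,0,0,0,0,0,0,0,0,0,0,0,0,0,0,0,0,0,0,0,-0.02,0,0,0,0,0,-0.05,0,0,0,0,0,-0.07,0,0,0,0,0.04,-0.07,0,0,0,0,0.08,-0.07,0,0,0,0,0.08,-0.07,0,0,0],
  "grip": 1
}}

```text
t: 8.75
tcp_pos: [0.5418, 0.1889, 0.0802]
orientation: [3.135, -0.137, -0.001]
wrist_force: [0.7, 0.2, 0.5]
opening: 0.0855
gripper_force: 0.0
```

Call:
{"op": "drive_tool", "data": {
  "commands": [0,0,0,0,0,0,0,0,0,0,0,0,0,0,0,0,0,0,0,0,0,0,0,0,0,0,0,0,0,0,0,0,0,0,0,0,0,0,0.03,0,0,0,0,0,0.05,0,0,0,0,0,0.058,0,0,0,0,0,0.058,0,0,0],
  "grip": 0
}}

```text
t: 9.75
tcp_pos: [0.5411, 0.1959, 0.021]
orientation: [3.138, -0.124, -0.003]
wrist_force: [-0.4, 0.3, -0.2]
opening: -0.0003
gripper_force: 0.0
```

Run:
```python
from h import *
info();s=snap('wrist','w7');np.savez('w7.npz',**s)
```

```text
t 9.75 p [0.5411 0.1959 0.021 ] yaw -94.53 tilt -1.0 F [-0.4344  0.3487 -0.2054] op -0.0003 gf 0.0
```

View pics/w7.png

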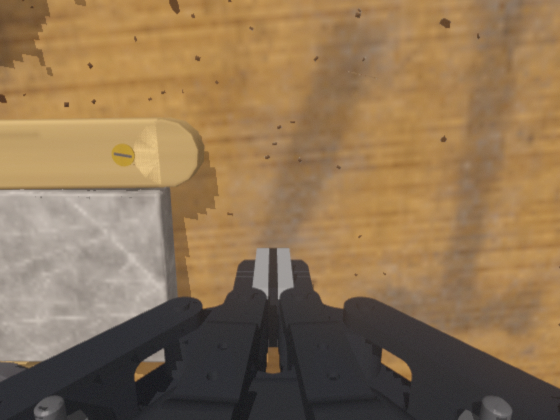

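The shut fingers stand about 24 mm behind the block, which is still along the fence. Push in.

Call:
{"op": "drive_tool", "data": {
  "commands": [0,-0.01,0.002,0,0,0,0,-0.018,0.002,0,0,0,0,-0.023,0.002,0,0,0,0,-0.028,0.002,0,0,0,0,-0.033,0.002,0,0,0,0,-0.038,0.002,0,0,0,0,-0.043,0.002,0,0,0,0,-0.048,0.002,0,0,0,0,-0.052,0.002,0,0,0,0,-0.055,0.002,0,0,0]
}}

```text
t: 10.8
tcp_pos: [0.5462, 0.2509, 0.02]
orientation: [3.139, -0.125, -0.0]
wrist_force: [0.7, -5.7, 2.7]
opening: -0.0001
gripper_force: 2.9
```

Run:
```python
from h import *
info();s=snap('wrist','w8');np.savez('w8.npz',**s)
```

```text
t 10.8 p [0.5462 0.2509 0.02  ] yaw -94.55 tilt -1.0 F [ 0.6745 -5.7078  2.7455] op -0.0001 gf 2.9072757996618748
```

View pics/w8.png

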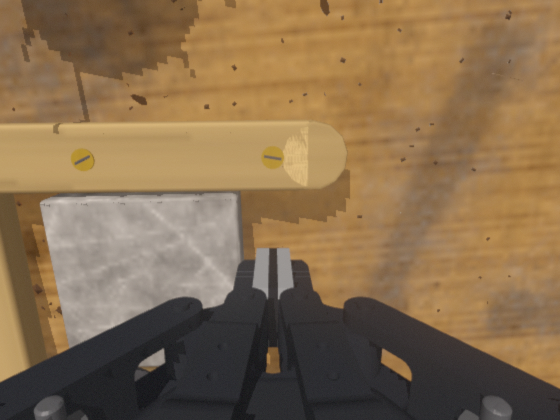

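About 9 mm left to the end stop.

Call:
{"op": "drive_tool", "data": {
  "commands": [0,-0.003,0,0,0,0,0,-0.006,0,0,0,0,0,-0.008,0,0,0,0,0,-0.0095,0,0,0,0,0,-0.0095,0,0,0,0]
}}

```text
t: 11.35
tcp_pos: [0.5469, 0.2607, 0.02]
orientation: [-3.139, 0.124, -0.0]
wrist_force: [-0.4, -4.0, 2.4]
opening: 0.0001
gripper_force: 2.5
```

Call:
{"op": "drive_tool", "data": {
  "commands": [0,-0.001,0,0,0,0,0,-0.002,0,0,0,0,0,-0.002,0,0,0,0]
}}

```text
t: 11.65
tcp_pos: [0.5471, 0.2623, 0.02]
orientation: [3.139, -0.125, -0.0]
wrist_force: [0.4, -4.9, 2.8]
opening: -0.0002
gripper_force: 2.8
```

Call:
{"op": "drive_tool", "data": {
  "commands": [0,-0.001,0,0,0,0,0,-0.002,0,0,0,0,0,-0.003,0,0,0,0,0,-0.003,0,0,0,0]
}}

```text
t: 12.05
tcp_pos: [0.5473, 0.2654, 0.02]
orientation: [3.139, -0.125, 0.0]
wrist_force: [0.4, -4.7, 3.8]
opening: 0.0
gripper_force: 2.8
```

Run:
```python
from h import *
info();s=snap('wrist');np.savez('w9.npz',**s);f=s['frame'].astype(int)
for v in(230,250):print(f[v,0:80:2].sum(1)//3)
```

```text
t 12.05 p [0.5473 0.2654 0.02  ] yaw -94.54 tilt -1.0 F [ 0.4221 -4.6909  3.82  ] op 0.0 gf 2.787214916133962
[154 153 153 153 153 152 150 151 152 153 151 149 147 146 147 142 130 117
  96  79  79  79 123 175 186 181 176 174 169 165 161 159 157 155 157 157
 158 159 164 166]
[150 153 152 155 154 154 153 152 150 152 152 151 149 150 147 146 148 143
 130 116  94  81  78  79 105 168 167 169 169 164 159 161 161 158 156 160
 158 153 149 147]
```

Call:
{"op": "drive_tool", "data": {
  "commands": [0,-0.0015,0,0,0,0,0,-0.003,0,0,0,0,0,-0.004,0,0,0,0,0,-0.004,0,0,0,0]
}}

```text
t: 12.5
tcp_pos: [0.5476, 0.2694, 0.02]
orientation: [3.139, -0.124, 0.0]
wrist_force: [0.4, -5.5, 2.4]
opening: 0.0003
gripper_force: 2.7
```

Call:
{"op": "drive_tool", "data": {
  "commands": [0,-0.001,0,0,0,0,0,-0.002,0,0,0,0,0,-0.002,0,0,0,0]
}}

```text
t: 12.8
tcp_pos: [0.5476, 0.2697, 0.0199]
orientation: [3.137, -0.126, -0.001]
wrist_force: [-1.0, -8.3, 6.0]
opening: 0.0001
gripper_force: 4.9
```

Run:
```python
from h import *
info();s=snap('wrist');np.savez('w9.npz',**s);f=s['frame'].astype(int)
for v in(230,250):print(f[v,20:100:2].sum(1)//3)
_,p,R=pose()
print('fence v',f[180:205,150].sum(1)//3)
```

```text
t 12.8 p [0.5476 0.2697 0.0199] yaw -94.59 tilt -1.0 F [-0.9831 -8.2596  6.0458] op 0.0001 gf 4.862159303884255
[152 152 152 152 153 150 151 149 147 148 146 135 141 173 184 181 177 172
 172 164 161 160 158 155 156 157 157 158 165 167 160 154 151 151 151 153
 155 155 156 153]
[154 153 153 152 151 153 152 151 150 148 148 147 146 134 131 169 171 172
 173 167 163 163 164 160 160 163 161 156 149 146 150 154 159 161 157 155
 151 151 153 150]
fence v [145 145 145 145 146 146 146 146 145 136 119 102  89  86  90  95 130 138
 144 156 170 177 174 169 170]
```

The force rises without travel, so the block is against the end stop. Back off and lift, then work out the approach to the knob.

Call:
{"op": "drive_tool", "data": {
  "commands": [0,0.006,0,0,0,0,0,0.015,0,0,0,0,0,0.03,-0.02,0,0,0,0,0.03,-0.06,0,0,0,0,0.03,-0.1,0,0,0,0,0.03,-0.1,0,0,0],
  "grip_force": 60
}}

```text
t: 13.45
tcp_pos: [0.5487, 0.2436, 0.1254]
orientation: [-3.133, 0.124, -0.013]
wrist_force: [1.1, 0.7, 0.2]
opening: -0.0004
gripper_force: 0.0
```

Run:
```python
from h import *
info();print(read_state()['qpos'])
print('A',to(.47,.40,.12,4));print('B',to(.47,.40,.12,-176))
```

```text
t 13.45 p [0.5487 0.2436 0.1254] yaw -94.53 tilt -0.9999 F [1.1034 0.7263 0.2206] op -0.0004 gf 0.0
[-0.6699  0.4922  0.1955  1.8611 -0.1313  0.7901 -2.0554]
A [-0.0909 -0.1497  0.0057  0.002  -0.0118 -1.7197]
B [-0.0909 -0.1497  0.0057 -0.0113 -0.0019  1.4218]
```

Call:
{"op": "drive_tool", "data": {
  "commands": [-0.078,-0.167,0,0,-0.012,-1.72,-0.078,-0.167,0,0,-0.012,-1.72,-0.078,-0.167,0,0,-0.012,-1.72,-0.078,-0.167,0,0,-0.012,-1.72,-0.078,-0.167,0,0,-0.012,-1.72,-0.078,-0.167,0,0,-0.012,-1.72,-0.078,-0.167,0,0,-0.012,-1.72,-0.078,-0.167,0,0,-0.012,-1.72,-0.078,-0.167,0,0,-0.012,-1.72,-0.078,-0.167,0,0,-0.012,-1.72,-0.078,-0.167,0,0,-0.012,-1.72,-0.078,-0.167,0,0,-0.012,-1.72],
  "grip": 0.55
}}

```text
t: 14.65
tcp_pos: [0.4802, 0.4146, 0.1194]
orientation: [-2.134, -2.303, 0.017]
wrist_force: [-0.2, 0.1, -0.2]
opening: 0.0466
gripper_force: 0.0
```

Call:
{"op": "drive_tool", "data": {
  "commands": [0,0,0,0,0,0,0,0,0,0,0,0]
}}

```text
t: 14.85
tcp_pos: [0.4805, 0.4144, 0.1196]
orientation: [-2.143, -2.295, 0.017]
wrist_force: [0.7, 0.2, 0.0]
opening: 0.0468
gripper_force: 0.0
```

Run:
```python
from h import *
info();s=snap('wrist','w10');np.savez('w10.npz',**s)
red=lambda h:((h[...,0]<6)|(h[...,0]>174))&(h[...,1]>150)&(h[...,2]>70)
q=blob(s,red);c,r=cv2.minEnclosingCircle(q);print(c,r,cv2.contourArea(q))
K=onz(s,*c,.033);print('knob',K)
t0=dict(np.load('top0.npz'));q=blob(t0,red,(149,237),12)[:,0].mean(0);o1,d1=ray(s,*c);o2,d2=ray(t0,*q)
l=np.linalg.lstsq(np.stack([d1,-d2],1),o2-o1,rcond=None)[0];print(o1+l[0]*d1,o2+l[1]*d2)
print(to(K[0],K[1],.032,4))
```

```text
t 14.85 p [0.4805 0.4144 0.1196] yaw 3.91 tilt -0.9999 F [0.6978 0.2425 0.0207] op 0.0468 gf 0.0
(283.9601745605469, 209.8097381591797) 16.317819595336914 767.0
knob [0.4866 0.4184 0.033 ]
[0.4865 0.4186 0.0337] [0.4868 0.4186 0.0337]
[ 0.0042  0.007   0.0876 -0.0085  0.0066 -0.0014]
```

View pics/w10.png

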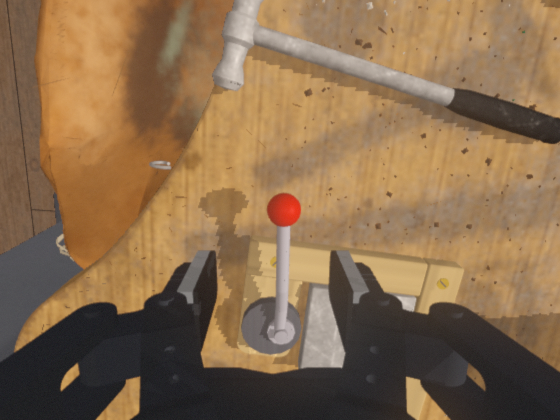

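The wrist view shows the knob at (284,210), the hub at (281,331), and the block home under the cam side. Descend on the knob and grip it.

Call:
{"op": "drive_tool", "data": {
  "commands": [0.004,0.007,0.03,-0.008,0.007,0,0.004,0.007,0.06,-0.008,0.007,0,0.004,0.007,0.08,-0.008,0.007,0,0.004,0.007,0.09,-0.008,0.007,0,0.004,0.007,0.09,-0.008,0.007,0]
}}

```text
t: 15.4
tcp_pos: [0.4861, 0.4175, 0.0286]
orientation: [-2.143, -2.297, 0.004]
wrist_force: [-0.3, 0.6, -0.0]
opening: 0.047
gripper_force: 0.0
```

Call:
{"op": "drive_tool", "data": {
  "commands": [0,0,0,0,0,0,0,0,0,0,0,0,0,0,0,0,0,0,0,0,0,0,0,0,0,0,0,0,0,0,0,0,0,0,0,0],
  "grip": 0.1,
  "grip_force": 40
}}

```text
t: 16.0
tcp_pos: [0.4876, 0.4189, 0.0313]
orientation: [-2.142, -2.298, -0.004]
wrist_force: [-0.7, 0.1, 5.8]
opening: 0.0186
gripper_force: 39.0
```

```bash
cat > arc.py <<'E'
from h import *
import sys
# rows along the lever arc from the present TCP, pivot P, in the tool frame
P=np.array([.4927,.3244]);st,p,R=pose();info()
v=p[:2]-P;r=np.hypot(*v);a0=np.arctan2(v[1],v[0]);print('r',r,'lever',a0-np.radians(85.6),st['torque'],st['qpos'])
for d in np.radians(np.arange(*map(float,sys.argv[1:4]))):
    q=P+r*np.array([np.cos(a0+d),np.sin(a0+d)]);print(np.round((R.T@np.r_[q-p[:2],0])[:2],4),round(-d,3))
E
python3 arc.py 7 85 7
```

```text
t 16.0 p [0.4876 0.4189 0.0313] yaw 4.0 tilt -1.0 F [-0.6578  0.1478  5.7546] op 0.0186 gf 39.03350830078125
r 0.09461382350502551 lever 0.13115469988596118 [-0.0068  0.2235 -0.0244] [-0.6486  0.6864 -0.2188  1.7656  0.2125  0.7101 -0.9109]
[-0.0005 -0.0115] -0.122
[-0.0025 -0.0229] -0.244
[-0.0058 -0.034 ] -0.367
[-0.0104 -0.0446] -0.489
[-0.0163 -0.0545] -0.611
[-0.0233 -0.0637] -0.733
[-0.0314 -0.0719] -0.855
[-0.0405 -0.0791] -0.977
[-0.0503 -0.0851] -1.1
[-0.0609 -0.0899] -1.222
[-0.0719 -0.0933] -1.344
[-0.0833 -0.0954] -1.466
```

Call:
{"op": "drive_tool", "data": {
  "commands": [0,-0.0055,0,0,0,-0.06,-0.0005,-0.0115,0,0,0,-0.122,-0.0013,-0.0172,0,0,0,-0.183,-0.0025,-0.0229,0,0,0,-0.244,-0.0058,-0.034,0,0,0,-0.367,-0.0104,-0.0446,0,0,0,-0.489,-0.0163,-0.0545,0,0,0,-0.611,-0.0233,-0.0637,0,0,0,-0.733,-0.0314,-0.0719,0,0,0,-0.855,-0.0405,-0.0791,0,0,0,-0.977,-0.0405,-0.0791,0,0,0,-0.977]
}}

```text
t: 17.1
tcp_pos: [0.4103, 0.3728, 0.0313]
orientation: [0.807, 3.036, 0.004]
wrist_force: [-2.2, 1.5, 6.9]
opening: 0.0185
gripper_force: 39.2
```

```bash
python3 arc.py 3 40 3
```

```text
t 17.1 p [0.4103 0.3728 0.0313] yaw 60.23 tilt -1.0 F [-2.2128  1.5149  6.8792] op 0.0185 gf 39.15185809135437
r 0.095589982108234 lever 1.1167852989051945 [0.2245 0.6168 0.011 ] [-0.4853  0.6208 -0.4685  1.9696  0.4469  0.6507 -0.1882]
[-0.0001 -0.005 ] -0.052
[-0.0004 -0.01  ] -0.105
[-0.001 -0.015] -0.157
[-0.0019 -0.0199] -0.209
[-0.003  -0.0248] -0.262
[-0.0043 -0.0296] -0.314
[-0.006  -0.0343] -0.367
[-0.0078 -0.039 ] -0.419
[-0.0099 -0.0435] -0.471
[-0.0123 -0.0479] -0.524
[-0.0148 -0.0522] -0.576
[-0.0176 -0.0564] -0.628
[-0.0206 -0.0604] -0.681
```

Call:
{"op": "drive_tool", "data": {
  "commands": [-0.0001,-0.005,0,0,0,-0.052,-0.0004,-0.01,0,0,0,-0.105,-0.001,-0.015,0,0,0,-0.157,-0.0019,-0.02,0,0,0,-0.209,-0.003,-0.0248,0,0,0,-0.262,-0.0043,-0.0296,0,0,0,-0.314,-0.006,-0.0343,0,0,0,-0.367,-0.006,-0.0343,0,0,0,-0.367]
}}

```text
t: 17.9
tcp_pos: [0.3985, 0.3429, 0.0313]
orientation: [0.242, 3.132, 0.011]
wrist_force: [-3.0, 6.3, 4.0]
opening: 0.0181
gripper_force: 39.2
```

```bash
python3 arc.py 2 15 2
```

```text
t 17.9 p [0.3985 0.3429 0.0313] yaw 81.17 tilt -1.0 F [-3.0124  6.3286  4.0008] op 0.0181 gf 39.176289439201355
r 0.09603622732727969 lever 1.453415777307168 [ 1.1996  0.75   -0.1274] [-0.3832  0.608  -0.5601  2.0343  0.5288  0.637   0.1208]
[ 0.0001 -0.0034] -0.035
[ 0.     -0.0067] -0.07
[-0.0001 -0.0101] -0.105
[-0.0004 -0.0134] -0.14
[-0.0008 -0.0167] -0.175
[-0.0013 -0.02  ] -0.209
[-0.0019 -0.0233] -0.244
```

Call:
{"op": "drive_tool", "data": {
  "commands": [0,-0.0034,0,0,0,-0.035,0,-0.0067,0,0,0,-0.07,0,-0.01,0,0,0,-0.105,0,-0.01,0,0,0,-0.105,0,-0.01,0,0,0,-0.105]
}}

```text
t: 18.4
tcp_pos: [0.3979, 0.336, 0.0315]
orientation: [0.076, 3.138, 0.019]
wrist_force: [1.2, 12.7, -4.3]
opening: 0.0182
gripper_force: 39.3
```

```bash
python3 arc.py 2 9 2
```

```text
t 18.4 p [0.3979 0.336  0.0315] yaw 87.24 tilt -0.9999 F [ 1.2148 12.6958 -4.2513] op 0.0182 gf 39.25964176654816
r 0.09553729407029031 lever 1.526154289954305 [ 2.6366 -0.0138  0.2053] [-0.3514  0.607  -0.5862  2.0479  0.5527  0.6325  0.2138]
[ 0.0002 -0.0033] -0.035
[ 0.0003 -0.0067] -0.07
[ 0.0002 -0.01  ] -0.105
[ 0.     -0.0133] -0.14
```

Call:
{"op": "drive_tool", "data": {
  "commands": [0,0.002,0,0,0,0,0,0.002,0,0,0,0,0,0.002,0,0,0,0,0,0.002,0,0,0,0,0,0.002,-0.03,0,0,0,0,0.002,-0.07,0,0,0,0,0.002,-0.12,0,0,0,0,0.002,-0.16,0,0,0,0,0.002,-0.16,0,0,0],
  "grip": 0.55
}}

```text
t: 19.3
tcp_pos: [0.3995, 0.3336, 0.1952]
orientation: [0.082, 3.133, 0.009]
wrist_force: [-0.2, 0.3, 0.1]
opening: 0.0471
gripper_force: 0.0
```

Run:
```python
from h import *
info();s=snap('wrist');np.savez('w11.npz',**s);a=snap('top')
red=lambda h:((h[...,0]<6)|(h[...,0]>174))&(h[...,1]>150)&(h[...,2]>70)
for q in(s,a):
    try:
        c,r=cv2.minEnclosingCircle(blob(q,red));K=onz(q,*c,.033);v=K[:2]-[.4927,.3244];print(c,r,K,np.hypot(*v),np.arctan2(v[1],v[0])%6.283-np.radians(85.6))
    except Exception as e:print(e)
# block in wrist/top view
for n,q in(('w',s),('t',a)):
    u=proj(q,(.550,.320,.016));print(n,u)
    try:print(cv2.minAreaRect(np.array([onz(q,*p,.016)[:2] for p in blob(q,grey,u,60 if n=='t' else 150)[:,0].astype(float)],np.float32)))
    except Exception as e:print(e)
```

```text
t 19.3 p [0.3995 0.3336 0.1952] yaw 86.99 tilt -1.0 F [-0.2292  0.2594  0.1243] op 0.0471 gf 0.0
(281.183837890625, 186.89862060546875) 11.843994140625 [0.3991 0.3408 0.033 ] 0.09503640334428867 1.473677409565234
(389.15362548828125, 39.81325149536133) 12.564553260803223 [ 1.0663 -0.2642  0.033 ] 0.8218827904118262 3.9906814185520942
w (np.float64(266.38659944388587), np.float64(335.4993986978443))
((0.49900999665260315, 0.32270440459251404), (0.07436764985322952, 0.17232365906238556), 86.36738586425781)
t (np.float64(185.9582476149406), np.float64(214.34336148351764))
((0.49858754873275757, 0.3213614821434021), (0.07640940696001053, 0.17626440525054932), 86.57369995117188)
```

Call:
{"op": "drive_tool", "data": {
  "commands": [-0.05,0,0,0,0,0,-0.1,0,0,0,0,0,-0.15,0,0,0,0,0,-0.18,0,0,0,0,0,-0.18,0,0,0,0,0,-0.18,0,0,0,0,0]
}}

```text
t: 20.0
tcp_pos: [0.5762, 0.3214, 0.1875]
orientation: [-0.082, -3.137, 0.003]
wrist_force: [0.7, 0.6, 0.9]
opening: 0.0473
gripper_force: 0.0
```

Run:
```python
from h import *
info();s=snap('wrist','w12');f=s['frame'].astype(int)
u=proj(s,(.550,.320,.016));print(u)
blk=lambda h:(h[...,1]<60)&(h[...,2]>90)
q=blob(s,blk,u,75)[:,0].astype(float);w=np.array([onz(s,*p,.016)[:2] for p in q],np.float32);r=cv2.minAreaRect(w);print(r)
# saturation/brightness profiles across both gaps, sampled in mm steps along holder axes
hsv=cv2.cvtColor(s['frame'],cv2.COLOR_RGB2HSV);ax=np.array([.997,-.077]);ay=np.array([.077,.997])
for name,d,e in(('fence',ax,ay),('stop',ay,ax)):
  for k in(-.022,0,.022):
    row=[]
    for m in np.arange(.030,.048,.001):
        P=np.array([.550,.320])+d*m+e*k;x,y=proj(s,(*P,.015));p=hsv[int(round(y)),int(round(x))];row.append((int(p[1]),int(p[2])))
    print(name,k,row)
c,_=cv2.minEnclosingCircle(blob(s,lambda h:((h[...,0]<6)|(h[...,0]>174))&(h[...,1]>150)&(h[...,2]>70)));K=onz(s,*c,.033);v=K[:2]-[.4927,.3244];print(K,np.arctan2(v[1],v[0])%6.283-np.radians(85.6))
```

```text
t 20.0 p [0.5762 0.3214 0.1875] yaw 87.0 tilt -1.0 F [0.7274 0.6289 0.8946] op 0.0473 gf 0.0
(np.float64(270.49503990144296), np.float64(156.42329210960034))
((0.5390150547027588, 0.3201100528240204), (0.07421649247407913, 0.09403999894857407), 86.59357452392578)
fence -0.022 [(31, 173), (31, 173), (32, 174), (31, 172), (33, 170), (33, 172), (33, 177), (75, 171), (107, 183), (110, 194), (110, 197), (109, 198), (110, 199), (107, 201), (108, 203), (111, 203), (109, 205), (109, 204)]
fence 0 [(29, 177), (30, 178), (29, 182), (29, 183), (29, 186), (31, 189), (58, 168), (100, 173), (108, 192), (106, 199), (104, 199), (107, 198), (106, 199), (106, 203), (110, 202), (136, 188), (161, 189), (161, 192)]
fence 0.022 [(32, 178), (28, 183), (30, 189), (29, 191), (28, 193), (29, 192), (50, 174), (92, 166), (107, 190), (109, 192), (106, 197), (108, 198), (105, 201), (106, 203), (106, 204), (108, 205), (107, 205), (106, 204)]
stop -0.022 [(28, 180), (31, 183), (30, 179), (31, 173), (31, 171), (34, 172), (47, 152), (95, 163), (108, 184), (105, 201), (107, 203), (107, 203), (106, 204), (104, 205), (105, 207), (106, 207), (106, 207), (108, 208)]
stop 0 [(31, 175), (30, 177), (28, 181), (28, 189), (30, 190), (28, 191), (30, 190), (50, 162), (105, 189), (108, 201), (103, 203), (105, 202), (106, 205), (104, 206), (103, 207), (105, 206), (108, 205), (103, 208)]
stop 0.022 [(30, 187), (30, 190), (29, 195), (29, 196), (28, 197), (26, 207), (27, 207), (53, 170), (101, 176), (107, 191), (106, 202), (107, 202), (106, 203), (106, 205), (106, 206), (108, 205), (107, 205), (109, 206)]Traceback (most recent call last):
  File "<stdin>", line 14, in <module>
  File "h.py", line 32, in blob
    return max(cv2.findContours(m,cv2.RETR_EXTERNAL,cv2.CHAIN_APPROX_NONE)[0],key=cv2.contourArea)
ValueError: max() iterable argument is empty
```

The block goes straight into fence and end stop with no gap, and it is square. The lever is clamped and the gripper is clear, so I'll hand in.

```bash
python3 -c "
from rig import *
print(finish_job())"
```

```text
the job is handed in; nothing more can be done
None
```

I handed the job in at about 20 s: the block lies against fence and end stop with no visible gap, the cam lever is clamped at about 1.47 rad, and the gripper is clear. I had no direct reading of the cam force on the block, only 12.7 N felt at the knob while tightening, and I viewed 12 pictures against the limit of 10.

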